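Seat a keyed adapter module in a drive reader's loose pocket and latch it

ROBOT

A 6-joint arm with a two-finger parallel gripper is mounted at the origin on the work surface. World frame = base frame: x ahead of the robot, y to its left, z up, the work surface at z = 0. Lengths are in m, angles in rad, forces in N, time in s.
With the tool pointing down it reaches from about 0.35 to 0.95 m from the base axis. Payload 17.4 kg.
Tool frame: the origin (TCP) lies on the mounting face of the last link; the fingertips stand 186 mm ahead of it and the grasp point (between the pads) lies 167 mm ahead of it; z points along the fingers, y is the line along which they close (so a half turn about z gives the same grasp; the last joint's range is limited). The gripper opens to 93 mm and grips with 3 to 60 N. Pads are 15 mm wide; open, the fingers measure 128 mm over their backs; the gripper's body (75 mm by 188 mm) begins 65 mm behind the grasp point.
Start: joints at [-1.284, 0.116, 1.442, -0, 1.584, -0.038], TCP at [0.215, -0.64, 0.405] pointing down, gripper open.
Joint ranges: [-2.83, 2.83], [-0.83, 2.19], [0.07, 2.5], [-1.14, 4.28], [0.01, 3], [-2.97, 2.97]. Speed limits (rad/s): [1.89, 1.89, 2.22, 3.14, 3.14, 3.14].

INTERFACE

Orientations are given as a unit quaternion [w, x, y, z].
In Python, from station import * gives the robot as it stands.
- The arm moves only by the tool move_arm, never from a script. Its argument "rows" is a list of rows, each a list of 4 numbers: the shift along the tool's x, y, z normalised to -1 to 1, where 1 is 1000 mm, then the turn about the tool's z normalised to -1 to 1, where 1 is 360 degrees. A call has 1 to 12 rows; each row is the pose to reach, as a shift and turn from the pose commanded when the call began, along the tool's axes at that moment, turning the shorter way round; what a row does not reach only later rows make up. A row lasts 1/12 s, in which the tool goes at most 41.7 mm and 7.16 degrees, less where a joint would pass 70% of its speed; a pose out of reach is approached as far as the arm can. A call with a number of a shift or a turn outside -1 to 1 is refused whole. A call with a gripper value outside its range is refused whole. "fingers" is the opening, from 0 (shut) to 1 (fully open), set as the call begins (left out, the last holds). The fingers move at their own pace and stop on an object; the grip force is fixed at half the most. Time passes only in rows, so rows that repeat a pose let the fingers close. It gives the time, the measured TCP pose, the force, the opening and the grip force at its end, in the units of the state.
- get_state(): the state, without advancing time (a new reading comes with each control period).
- snapshot(name): name is "side" or "top"; returns a dict with "color" (400x640x3 uint8, blue, green, red), "z_map" (400x640 float32, m along the optical axis (not along the pixel's ray), 0 where there is no reading), "camera_matrix" (3x3 intrinsics, pixels), "extrinsics" (4x4, takes a point from world to camera coordinates). Camera axes: x right, y up, looking along -z (the intrinsics and any distortion apply to the point x, -y, -z); pixel columns grow to the right and rows downward; lengths in m; the calibration is good to about 2 mm. A picture is of the moment at which its call begins.
- close_job(): hands the job in; it is judged then, once.
Trained networks look in a picture, given as the dict that the camera call returned (one of the last four; its "shot" number tells which), for a name from the list of things; names that differ only in an ending like _2 or _b are one class to them, and where a whole thing is asked for, a point or a joint stands for the part that bears it (a point fixed in the world has none). Each returns a list of dicts, best first, with "score" (0 to 1); they miss things now and then, are a little off and sometimes report something else, mostly with a low value. They report only what shows in the picture. A call takes as long as a camera call. They do not tell look-alikes from the thing itself.
- masks_of(picture, name): "region" (400x640 bool, what is visible of it) and "xy" ([column, row] in pixels, amid what is visible of it).
The state is a dict: "time": time; "joint_pos": joint angles; "qd": joint speeds; "effort": joint torques, N m; "ee_pos": TCP position; "tool_rot": TCP orientation; "force": force on the tool from outside, world axes, zero at the start; "moment": the same for the moment, N m; "width": finger opening in m; "grasp_force": force on a finger pad.
Only numpy, scipy, OpenCV 4.12 (cv2) and the standard library are available. Lean on these libraries where they do the work, as an engineer would, in place of code of your own. Each camera call takes 0.05 s, during which the arm holds its last target. There are 200 camera calls.

TASK

Put the rectangular adapter module into the reader dock: set it gently in the loose pocket, shuffle it about with a light touch until its keyed foot drops fully home, and then slide the dock's steel latch all the way over it. Never press or push the module hard against the dock, and leave everything else on the bench where it lies.

Things in the scene. Friction and masses are not known exactly. Their poses are not given: they have to be found in the camera images.
- module: Rectangular black adapter module, loose, upright, 0.1 to 0.16 kg. Flange 60 (its x) x 48 (y), 12 to 22 above the underside. Keyed foot below it 40 (x) x 26 (y) x 12 high, with one rib on its +y side spanning x 8 to 16, y 13 to 19; a bare-metal bead on the flange marks the rib. Origin: centre of the foot's underside. Its x axis lies within 0.6 rad of world x.
- module_ridge (a point): Top centre of the module's grip ridge, 58 above the foot's underside. The ridge is 26 long (module x), 12 thick (module y) and stands 36 high on the flange: grip it across its 12 mm, with the fingertips at least 8 above the flange so that they clear the dock's walls.
- round_module: Another black module with the same grip ridge but a round flange 58 across and a round foot 36 across: not wanted, leave it. The two modules may stand in either of two places. Origin: centre of underside.
- dock: Grey reader dock, fixed to the bench. Origin: pocket centre at bench height; x points away from the robot within 0.35 rad of world x. Pocket open at the top, 70 (x) x 58 (y) inside, walls 40 high, outside x -47 to 47, y -52 to 52. The latch bed with two rails 44 high runs on to x = 98. A metal bead on the +y wall marks the keyway's notch: module x and y go along dock x and y.
- pocket_floor (a point): Centre of the pocket at the level of its aluminium floor plate, 24 above the bench. The plate has a keyway shaped like the module's foot with its rib, 1.2 mm larger all round. On the plate the module's underside is 24 above the bench; fully home (flange on the plate) it is 12 above the bench. The plate is hard and does not give.
- keyway_about (a point): Where the keyway's centre would be if the plate were clamped true: the pocket's centre, at plate level. The plate is clamped differently every time, so the real keyway lies up to 4 mm off in dock x and also up to 4 mm off in dock y (not turned). This is not reported: feel for it with the module sliding lightly on the plate.
- latch (a joint): Steel sliding latch at the dock's +x end, in m: 0 = open (tongue tip 38 mm from the pocket's centre), 0.018 = fully shut (18 mm further towards dock -x). Tongue 28 wide, 36 to 42 above the bench: passes 2 mm over the flange of a module that is home, is blocked by one that is not. Slides against about 2 N, stays where left, starts within 2 mm of open.
- latch_post (a point): Top of the latch's square steel finger post, 12 x 12, standing 36 high on the tongue, top 78 above the bench; 68 from the pocket's centre along dock x when open, 50 when shut. Pinch it across dock y, or push it towards dock -x.
- drive: Bare hard disk drive, 147 x 102 x 24, loose bystander. Origin: centre of underside.
- battery: Flat phone battery, 62 x 45 x 6, loose bystander. Origin: centre of underside.
- screwdriver: Small yellow-handled screwdriver, 150 long, loose bystander.
- magnifier: White hand magnifier lying flat, lens 86 across, handle 110 long, loose bystander. Origin: under the lens.
- cover: Phone back cover, 66 x 48 x 5, loose bystander. Origin: centre of underside.
There are look-alikes about, which are no part of the job. What is shaped like the module but green is not meant.

How it is judged:
On the way:
1. the module is fully home in the keyway while the latch is still open (less than 8 mm moved) (z of module in the frame of dock between 0.009 and 0.014 m and horizontal distance between module and dock below 0.009 m and angle between module's own z axis and vertical below 0.05 rad and angle between the x axis of module and the x axis of dock, either way round below 0.12 rad and value of joint latch below 0.008 m), for 0.2 s.
At the end, for the whole second after the job is handed in: the rectangular module is at rest, upright (within 0.05 rad), in line with the dock (within 0.12 rad), its foot's underside 9 to 14 mm above the bench level and within 9 mm of the pocket's centre, not touched by the fingers, and the latch has slid at least 15.5 of its 18 mm over it (z of module in the frame of dock between 0.009 and 0.014 m and horizontal distance between module and dock below 0.009 m and angle between module's own z axis and vertical below 0.05 rad and angle between the x axis of module and the x axis of dock, either way round below 0.12 rad and value of joint latch above 0.0155 m and linear speed of module below 0.02 m/s and contact force between module and the fingers below 0.1 N).
It fails at once if the module is pressed, knocked or dropped against the dock or its plate or latch with more than 40 N (contact force between module and dock above 40 N).
It fails at once if another thing on the bench is moved by more than 15 mm (distance of any of round_module, drive, battery, screwdriver, magnifier, cover from where it was at the start of the episode above 0.015 m).
It also fails if it takes over 72 s, if anything falls off the work surface, if the arm or the gripper's body presses on something with over 40 N, if the wrist force passes 120 N, or if a joint passes its speed limit or range.

## Working session

There is one attempt and no reset: what is moved stays moved. The work goes in short steps, Python scripts to look and compute and a tool call to move; the robot and the scene stay as the last step left them, time stands still between calls to the robot, and variables do not carry over. Pictures are saved under pics/ and viewed, at most 10 in all, crops included, and the job is handed in when it is done.

Besides the shell and the picture viewer there is one more tool, called after "Call:" as a command line: name --pt "numbers of a row" for each row, then --argument value for the rest. move_arm: Moves the arm, as the interface text tells. Its arguments: {"type":"object","properties":{"rows":{"type":"array"},"fingers":{"type":"number"}},"required":["rows"]}

```bash
mkdir -p pics; cat > h.py <<'E'
from station import *
import numpy as np, cv2
def world(s,u,v,z=None):
    K=s["camera_matrix"];T=np.linalg.inv(s["extrinsics"])
    d=s["z_map"][int(v),int(u)] if z is None else z
    p=np.array([(u-K[0,2])/K[0,0]*d,-(v-K[1,2])/K[1,1]*d,-d,1]);return (T@p)[:3]
def cloud(s):
    K=s["camera_matrix"];T=np.linalg.inv(s["extrinsics"]);d=s["z_map"]
    v,u=np.mgrid[:400,:640]
    P=np.stack([(u-K[0,2])/K[0,0]*d,-(v-K[1,2])/K[1,1]*d,-d,np.ones_like(d)],-1)@T.T
    P=P[...,:3];P[d==0]=np.nan;return P
E
python3 - <<'E'
from h import *
for n in("top","side"):
    s=snapshot(n);cv2.imwrite(f"pics/{n}0.png",s["color"]);P=cloud(s)
    np.savez(f"{n}0.npz",P=P,c=s["color"],K=s["camera_matrix"],E=s["extrinsics"])
    print(n,np.linalg.inv(s["extrinsics"])[:3,3],s["camera_matrix"][0,0])
    for k in("module","round_module","dock","latch","latch_post"):
        for m in masks_of(s,k)[:4]:
            u,v=m["xy"];q=P[m["region"]];print(k,round(m["score"],2),int(u),int(v),np.nanmedian(q,0).round(3),np.nanmax(q[:,2]).round(3),m["region"].sum())
print(get_state())
E
```

```text
top [ 0.32801113 -0.00503555  1.12515145] 373.74237725232484
module 0.86 359 256 [ 0.395 -0.125  0.022] 0.062 341
module 0.54 412 192 [ 0.601 -0.264  0.022] 0.063 337
module 0.52 453 199 [ 0.594 -0.381  0.022] 0.062 327
round_module 0.85 411 236 [ 0.476 -0.268  0.022] 0.062 312
dock 0.83 257 201 [0.531 0.197 0.038] 0.082 1433
latch 0.5 259 180 [0.582 0.203 0.043] 0.082 150
latch_post 0.53 257 178 [0.582 0.203 0.043] 0.082 153
latch_post 0.45 413 233 [ 0.477 -0.268  0.022] 0.062 312
latch_post 0.21 204 157 [0.642 0.392 0.013] 0.023 813
side [ 0.35739297 -0.66190773  0.8216232 ] 432.31591289003006
module 0.86 398 360 [ 0.592 -0.392  0.023] 0.062 869
module 0.67 253 129 [0.456 0.374 0.022] 0.029 1323
module 0.6 377 305 [ 0.599 -0.274  0.023] 0.061 688
round_module 0.66 321 320 [ 0.476 -0.278  0.023] 0.061 646
dock 0.81 292 165 [0.536 0.19  0.033] 0.081 1818
latch 0.65 310 150 [0.583 0.203 0.043] 0.081 167
latch_post 0.49 308 151 [0.583 0.202 0.043] 0.079 163
{'time': 0.6, 'joint_pos': array([-1.28381951e+00,  1.16007463e-01,  1.44156265e+00, -4.40382981e-05,
        1.58399561e+00, -3.77969888e-02]), 'qd': array([ 0.00073134, -0.00065233,  0.00043287, -0.00133847, -0.00011503,
        0.00097601]), 'effort': array([-2.64187629e-04, -7.20687890e+01, -6.22548151e+01,  7.80080957e-02,
        1.83318561e-02,  1.57693933e-05]), 'ee_pos': array([ 0.21538193, -0.63973235,  0.40476431]), 'tool_rot': array([ 1.60974828e-05,  9.86844241e-01,  1.61673878e-01, -2.01731960e-05]), 'force': array([ 0.45669687, -0.66269638,  0.38183648]), 'moment': array([-0.01748838,  0.00183893,  0.00466246]), 'grasp_force': 0.0, 'width': 0.09317753655853413}
```

View pics/top0.png

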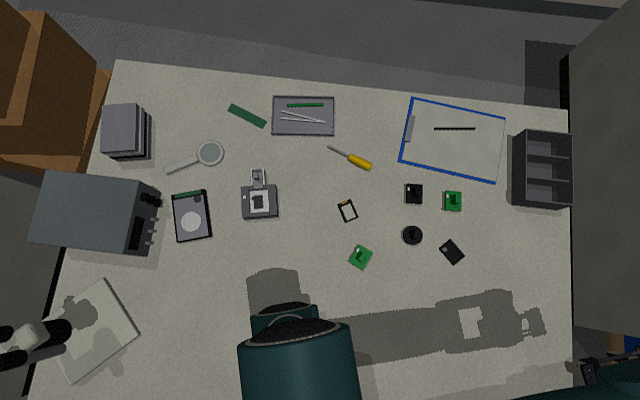

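View pics/side0.png

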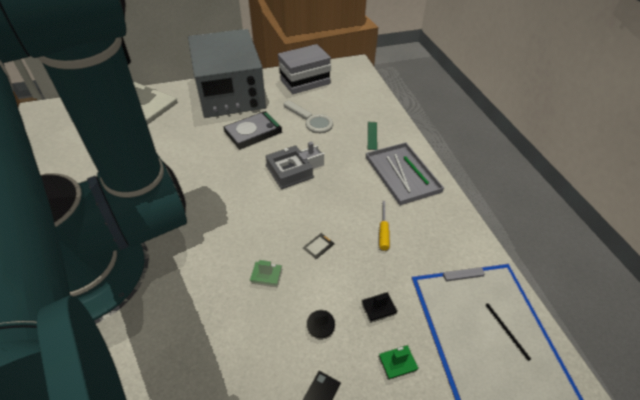

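```bash
python3 - <<'E'
import cv2,numpy as np
a=np.load("top0.npz")["c"];b=np.load("side0.npz")["c"]
A=cv2.resize(a[160:280,340:480],(560,480)[::1],interpolation=cv2.INTER_CUBIC)
cv2.imwrite("pics/cropA.png",A)
E
```

```text
(no output)
```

View pics/cropA.png

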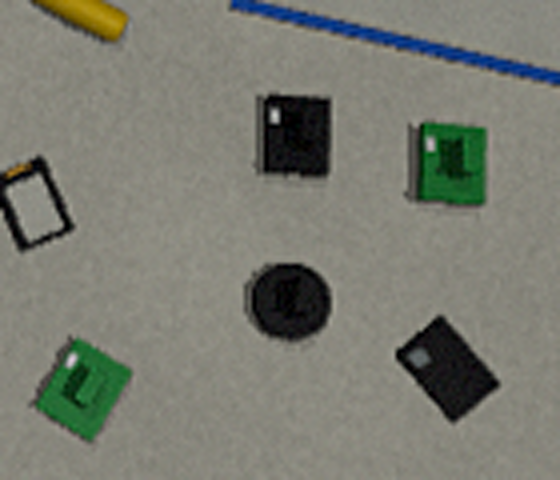

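The black rectangular module must be told apart from these look-alikes in the top view:
- Green modules at (360,257) and (453,200).
- The round black module at (412,236).
- The flat cover at (452,252).

I choose the black rectangle at (413,193). The crop shows a square flange with its bead at the upper left, which is +x/+y. The dock is at (259,202) and its latch post at (258,178).

```bash
cat > fit.py <<'E'
from h import *
def rect(Q):
    (c,wh,a)=cv2.minAreaRect(Q[:,:2].astype(np.float32)*1000);return np.array(c).round(1),np.array(wh).round(1),round(a,1)
def sel(P,lo,hi,c,r):
    m=(P[...,2]>lo)&(P[...,2]<hi)&(np.hypot(P[...,0]-c[0],P[...,1]-c[1])<r);return P[m]
E
python3 - <<'E'
from fit import *
for n in("top","side"):
    d=np.load(n+"0.npz");P=d["P"]
    print(n,"bench",np.nanmedian(sel(P,-.01,.01,(.5,-.05),.06)[:,2]))
    for nm,c,lo,hi,r in[("flange+",(.601,-.268),.012,.08,.055),("ridge",(.601,-.268),.045,.08,.05),("dockwalls",(.53,.2),.03,.0415,.075),("dockall",(.54,.2),.015,.1,.11),("post",(.59,.2),.055,.1,.05),("plate",(.53,.2),.018,.03,.03)]:
        Q=sel(P,lo,hi,c,r)
        if len(Q)>3: print(nm,len(Q),rect(Q),Q.mean(0).round(4),"zmed",np.median(Q[:,2]).round(4))
a=np.load("top0.npz")["c"];b=np.load("side0.npz")["c"]
A=cv2.resize(a[155:235,225:295],(490,560),interpolation=cv2.INTER_CUBIC)
B=cv2.resize(b[130:200,255:335],(300,262),interpolation=cv2.INTER_CUBIC)
o=np.zeros((560,790,3),np.uint8);o[:,:490]=A;o[:262,490:]=B
B=cv2.resize(b[280:330,345:415],(300,214),interpolation=cv2.INTER_CUBIC);o[280:494,490:]=B
cv2.imwrite("pics/cropB.png",o)
E
```

```text
top bench 0.00025284697539251777
flange+ 334 (array([ 605.6, -268.1]), array([61.2, 49.6]), 3.4) [ 0.6032 -0.2662  0.0271] zmed 0.0222
ridge 45 (array([ 604.6, -267.6]), array([26.2, 11.9]), 2.8) [ 0.6045 -0.2674  0.0567] zmed 0.0571
dockwalls 600 (array([540. , 196.2]), array([129.7, 104. ]), 11.8) [0.5257 0.1932 0.0386] zmed 0.039
dockall 1270 (array([547.9, 197.7]), array([146.6, 104.1]), 11.5) [0.5358 0.1945 0.0361] zmed 0.0387
post 28 (array([587.7, 205.3]), array([11.9, 11.2]), 5.5) [0.5864 0.2047 0.0728] zmed 0.0762
plate 163 (array([531.7, 197.6]), array([52.4, 53.7]), 15.9) [0.5365 0.2    0.0236] zmed 0.0235
side bench 0.00032215792459405757
flange+ 683 (array([ 605.2, -269. ]), array([61.1, 49. ]), 2.4) [ 0.6021 -0.2737  0.0283] zmed 0.0225
ridge 111 (array([ 605. , -268.6]), array([25.8, 13.1]), 5.4) [ 0.6046 -0.27    0.0553] zmed 0.0566
dockwalls 711 (array([539.9, 195.4]), array([129.5, 109.6]), 11.7) [0.5282 0.1881 0.038 ] zmed 0.0389
dockall 1446 (array([548. , 197.1]), array([146.2, 109.6]), 11.7) [0.5383 0.1894 0.0347] zmed 0.0375
post 45 (array([587.7, 203.6]), array([12. , 11.9]), 8.8) [0.5875 0.203  0.0692] zmed 0.0702
plate 147 (array([531.4, 204.2]), array([52.5, 45.1]), 16.1) [0.5339 0.2088 0.0237] zmed 0.0235
```

View pics/cropB.png

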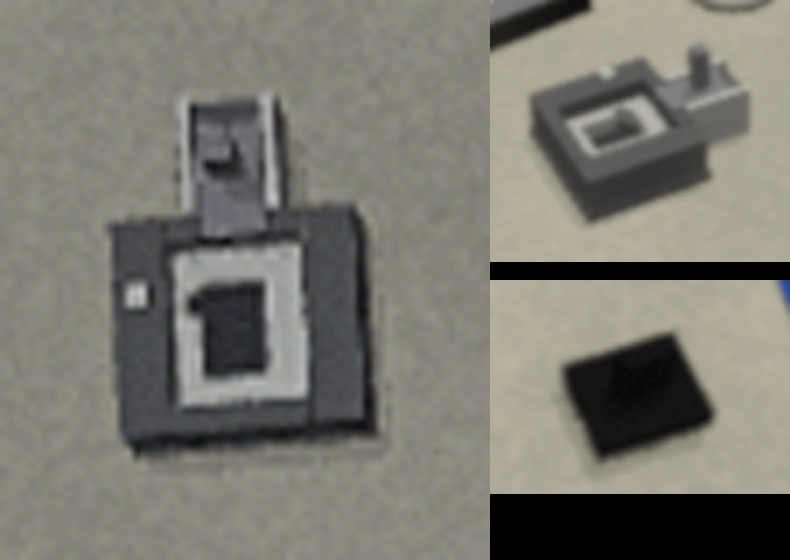

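The dock's +y bead is at crop pixel (135,295), and the latch is open at the top. The keyway is visible, so I'll estimate its offset from both images by template matching.

```bash
cat > key.py <<'E'
from fit import *
from scipy.optimize import minimize
def key(n,c,yaw):
    d=np.load(n+"0.npz");K,E,img=d["K"],d["E"],cv2.cvtColor(d["c"],cv2.COLOR_BGR2GRAY)
    xs=np.arange(-33,33.1,.5);X,Y=np.meshgrid(xs,np.arange(-27,27.1,.5),indexing="ij")
    W=np.stack([c[0]+(X*np.cos(yaw)-Y*np.sin(yaw))/1e3,c[1]+(X*np.sin(yaw)+Y*np.cos(yaw))/1e3,0*X+.0240,0*X+1],-1)@E.T
    u=K[0,0]*W[...,0]/-W[...,2]+K[0,2];v=K[1,1]*-W[...,1]/-W[...,2]+K[1,2]
    I=cv2.remap(img,u.astype(np.float32),v.astype(np.float32),cv2.INTER_CUBIC).astype(float)
    best=[]
    R=(abs(X)<30)&(abs(Y)<24)
    for dx in np.arange(-6,6.1,.5):
        for dy in np.arange(-6,6.1,.5):
            x,y=X-dx,Y-dy
            H=((abs(x)<21.2)&(abs(y)<14.2))|((x>6.8)&(x<17.2)&(y>0)&(y<20.2))
            H=cv2.GaussianBlur(H.astype(float),(0,0),2.5)
            best.append((np.corrcoef(H[R],I[R])[0,1],dx,dy))
    best.sort();return best[:3],I
if __name__=="__main__":
    for n in("top","side"):
        for c in((.5229,.1924),):print(n,key(n,c,.2025)[0])
    o=[cv2.resize(key(n,(.5229,.1924),.2025)[1],None,fx=3,fy=3) for n in("top","side")]
    cv2.imwrite("pics/key.png",np.hstack(o))
    from scipy.spatial.transform import Rotation as Ro
E
python3 key.py
```

```text
top [(np.float64(-0.9844980300527896), np.float64(0.5), np.float64(4.5)), (np.float64(-0.9837248716172898), np.float64(0.0), np.float64(4.5)), (np.float64(-0.983273316033295), np.float64(0.5), np.float64(4.0))]
side [(np.float64(-0.6407801793406539), np.float64(0.0), np.float64(0.5)), (np.float64(-0.6406076105164296), np.float64(0.0), np.float64(1.0)), (np.float64(-0.6399704249915079), np.float64(0.0), np.float64(0.0))][ WARN:0@0.649] global loadsave.cpp:1063 imwrite_ Unsupported depth image for selected encoder is fallbacked to CV_8U.
```

View pics/key.png

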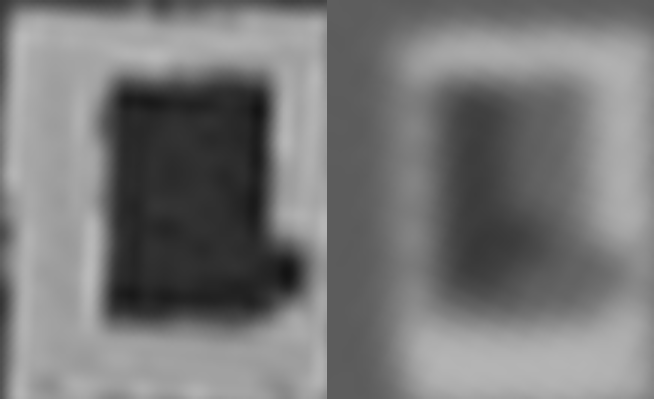

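Call:
move_arm --pt "0.04 0 0 0.015" --pt "0.08 0 0 0.03" --pt "0.12 0 0 0.042" --pt "0.16 0 0 0.042" --pt "0.2 0 0 0.042" --pt "0.24 0 0 0.042" --pt "0.28 0 0 0.042" --pt "0.32 0 0 0.042" --pt "0.36 0 0 0.042" --fingers 1

```text
time: 1.35
ee_pos: [0.5584, -0.5238, 0.4048]
tool_rot: [0.0, 1.0, 0.03, 0.0]
force: [-0.4, -0.3, 0.4]
width: 0.093
grasp_force: 0.0
```

The keyway shows clearly in both views. It sits at about dock (0, +4.2) mm, which is world (0.522, 0.1965). Next I move over the module.

Call:
move_arm --pt "0.01 -0.04 0 0" --pt "0.02 -0.08 0.02 0" --pt "0.03 -0.12 0.04 0" --pt "0.04 -0.16 0.06 0" --pt "0.05 -0.2 0.08 0" --pt "0.06 -0.24 0.1 0" --pt "0.062 -0.2525 0.13 0" --pt "0.062 -0.2525 0.15 0" --pt "0.062 -0.2525 0.15 0"

```text
time: 2.1
ee_pos: [0.6024, -0.2667, 0.2493]
tool_rot: [-0.002, 0.999, 0.032, -0.003]
force: [-0.1, -0.5, -1.2]
width: 0.0933
grasp_force: 0.0
```

```bash
python3 - <<'E'
from fit import *
s=get_state();print(s["ee_pos"],s["tool_rot"])
p=snapshot("side");P=cloud(p)
print(rect(sel(P,.045,.065,(.605,-.268),.03)))
cv2.imwrite("pics/s1.png",cv2.resize(p["color"][200:360,280:480],(800,640)[::1])[:600])
E
```

```text
[ 0.60244841 -0.26665298  0.24925259] [-0.00171579  0.99949479  0.03158791 -0.00307003]
(array([ 597.6, -269.1]), array([10.6, 11.3]), 10.3)
```

View pics/s1.png

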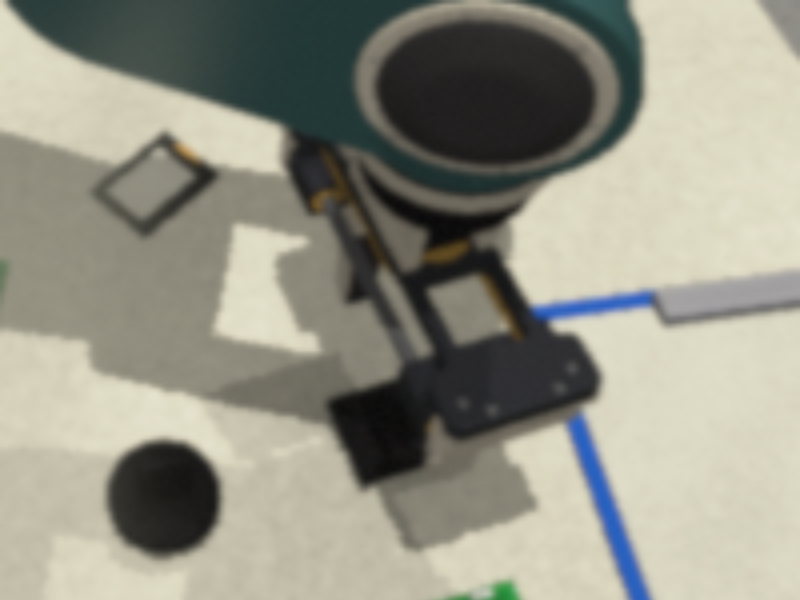

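The view shows the open gripper above the black module at about (385,430), with the fingers straddling it. The other items are clear. I descend, settle and check.

Call:
move_arm --pt "0 0 0.01 0" --pt "0 0 0.02 0" --pt "0 0 0.03 0" --pt "0 0 0.035 0" --pt "0 0 0.035 0" --pt "0 0 0.035 0" --pt "0 0 0.035 0"

```text
time: 2.73
ee_pos: [0.6032, -0.2693, 0.2203]
tool_rot: [0.0, 1.0, 0.03, 0.0]
force: [0.2, -0.6, 0.3]
width: 0.0929
grasp_force: 0.0
```

Call:
move_arm --pt "0.002 0 0.003 0" --pt "0.002 0 0.003 0" --pt "0.002 0 0.003 0"

```text
time: 2.98
ee_pos: [0.6052, -0.2689, 0.2168]
tool_rot: [-0.0, 1.0, 0.03, 0.0]
force: [0.0, 0.2, 0.4]
width: 0.0932
grasp_force: 0.0
```

Call:
move_arm --pt "0 0 0 0" --pt "0 0 0 0" --pt "0 0 0 0" --pt "0 0 0 0" --pt "0 0 0 0" --pt "0 0 0 0" --fingers 0

```text
time: 3.48
ee_pos: [0.6051, -0.2689, 0.2168]
tool_rot: [-0.0, 1.0, 0.03, 0.0]
force: [-0.5, 0.4, -0.0]
width: 0.0577
grasp_force: 0.0
```

Call:
move_arm --pt "0 0 0 0" --pt "0 0 0 0" --pt "0 0 0 0" --pt "0 0 0 0" --pt "0 0 0 0" --pt "0 0 0 0" --pt "0 0 0 0" --pt "0 0 0 0" --pt "0 0 0 0" --pt "0 0 0 0"

```text
time: 4.32
ee_pos: [0.6051, -0.2689, 0.2167]
tool_rot: [-0.0, 1.0, 0.03, -0.0]
force: [0.4, -0.5, -1.8]
width: 0.0115
grasp_force: 30.0
```

Call:
move_arm --pt "0 0 -0.01 0" --pt "0 0 -0.03 0" --pt "0 0 -0.06 0" --pt "0 0 -0.09 0" --pt "0 0 -0.1 0" --pt "-0.003 -0.02 -0.1 0" --pt "-0.007 -0.05 -0.1 -0.005" --pt "-0.01 -0.085 -0.1 -0.01" --pt "-0.014 -0.12 -0.1 -0.015" --pt "-0.018 -0.155 -0.1 -0.0228" --pt "-0.022 -0.19 -0.1 -0.0228" --pt "-0.022 -0.19 -0.1 -0.0228"

```text
time: 5.32
ee_pos: [0.5706, -0.0763, 0.3168]
tool_rot: [-0.001, 0.995, 0.104, 0.0]
force: [0.5, -0.2, -2.0]
width: 0.0117
grasp_force: 30.0
```

Call:
move_arm --pt "0 -0.02 0 0" --pt "0 -0.05 0 0" --pt "0.002 -0.085 0 0" --pt "0.003 -0.12 0 0" --pt "0.004 -0.155 0 0" --pt "0.005 -0.19 0 0" --pt "0.006 -0.225 0 0" --pt "0.007 -0.255 0 0" --pt "0.007 -0.275 0 0" --pt "0.0071 -0.2813 0.02 0" --pt "0.0071 -0.2813 0.04 0" --pt "0.0071 -0.2813 0.05 0"

```text
time: 6.32
ee_pos: [0.5209, 0.1966, 0.2644]
tool_rot: [0.0, 0.995, 0.102, -0.001]
force: [-1.1, -0.2, -2.0]
width: 0.0118
grasp_force: 30.0
```

Call:
move_arm --pt "0 0 0 0" --pt "0 0 0 0" --pt "0 0 0 0"

```text
time: 6.57
ee_pos: [0.5219, 0.196, 0.2679]
tool_rot: [-0.0, 0.995, 0.102, 0.001]
force: [0.5, -0.3, -1.2]
width: 0.0117
grasp_force: 30.0
```

```bash
python3 - <<'E'
from fit import *
s=get_state();print(s["ee_pos"],s["tool_rot"],s["force"])
p=snapshot("side");cv2.imwrite("pics/s2.png",cv2.resize(p["color"][90:210,220:380],(800,600)))
E
```

```text
[0.52187126 0.19597857 0.26787742] [-1.16266389e-04  9.94827255e-01  1.01579536e-01  5.63940534e-04] [ 0.47670649 -0.34461268 -1.21958671]
```

View pics/s2.png

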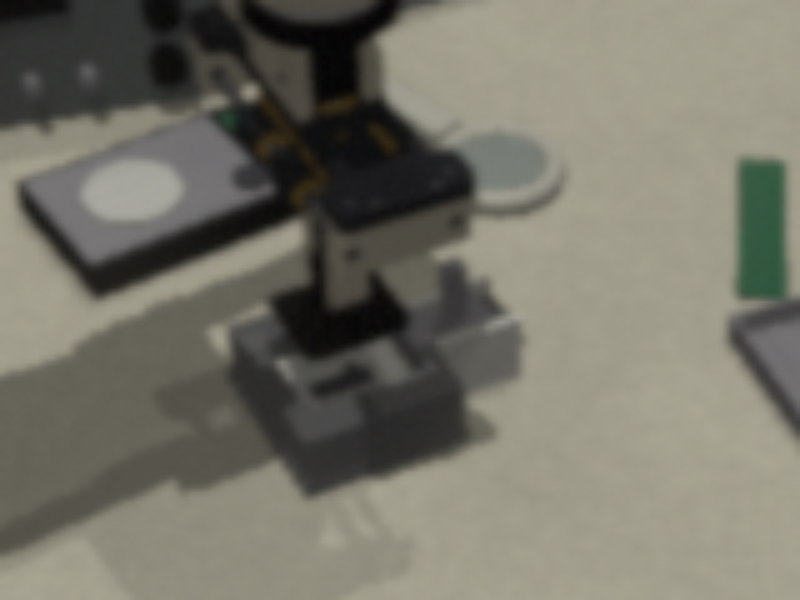

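The module hangs about 10 mm above the pocket, square to the dock. I lower it step by step.

Call:
move_arm --pt "0 0 0.006 0" --pt "0 0 0.012 0" --pt "0 0 0.018 0" --pt "0 0 0.022 0" --pt "0 0 0.023 0" --pt "0 0 0.023 0" --pt "0 0 0.023 0"

```text
time: 7.2
ee_pos: [0.5215, 0.1963, 0.2438]
tool_rot: [0.0, 0.995, 0.102, -0.0]
force: [-0.7, 0.5, -1.5]
width: 0.0115
grasp_force: 30.0
```

Call:
move_arm --pt "0 0 0.0005 0" --pt "0 0 0.001 0" --pt "0 0 0.0015 0" --pt "0 0 0.002 0" --pt "0 0 0.002 0"

```text
time: 7.62
ee_pos: [0.5215, 0.1963, 0.2417]
tool_rot: [-0.0, 0.995, 0.102, -0.0]
force: [0.3, 0.4, -0.8]
width: 0.0116
grasp_force: 30.0
```

Call:
move_arm --pt "0 0 0.0005 0" --pt "0 0 0.001 0" --pt "0 0 0.0015 0" --pt "0 0 0.0015 0"

```text
time: 7.95
ee_pos: [0.5215, 0.1963, 0.2401]
tool_rot: [0.0, 0.995, 0.102, -0.0]
force: [-0.1, 0.4, -1.7]
width: 0.0117
grasp_force: 30.0
```

Call:
move_arm --pt "0 0 0.0005 0" --pt "0 0 0.001 0" --pt "0 0 0.0015 0" --pt "0 0 0.0015 0"

```text
time: 8.28
ee_pos: [0.5215, 0.1963, 0.2386]
tool_rot: [0.0, 0.995, 0.102, -0.0]
force: [-0.6, -0.6, -0.6]
width: 0.012
grasp_force: 30.0
```

Call:
move_arm --pt "0 0 0.0005 0" --pt "0 0 0.001 0" --pt "0 0 0.0015 0" --pt "0 0 0.0015 0"

```text
time: 8.62
ee_pos: [0.5215, 0.1963, 0.2371]
tool_rot: [0.0, 0.995, 0.102, -0.0]
force: [-0.2, -0.1, -1.7]
width: 0.0118
grasp_force: 30.0
```

No contact force appears 3.6 mm below plate level, so the foot has entered the keyway. I keep going down gently.

Call:
move_arm --pt "0 0 0.0007 0" --pt "0 0 0.0014 0" --pt "0 0 0.0021 0" --pt "0 0 0.0028 0" --pt "0 0 0.0035 0" --pt "0 0 0.004 0" --pt "0 0 0.004 0"

```text
time: 9.2
ee_pos: [0.5215, 0.1963, 0.2331]
tool_rot: [0.0, 0.995, 0.102, -0.0]
force: [-0.1, -1.1, -1.9]
width: 0.0116
grasp_force: 30.0
```

Call:
move_arm --pt "0 0 0.0005 0" --pt "0 0 0.001 0" --pt "0 0 0.0015 0" --pt "0 0 0.002 0" --pt "0 0 0.0025 0" --pt "0 0 0.003 0" --pt "0 0 0.003 0"

```text
time: 9.78
ee_pos: [0.5215, 0.1963, 0.2301]
tool_rot: [0.0, 0.995, 0.102, -0.0]
force: [-0.7, -0.5, -1.0]
width: 0.0119
grasp_force: 30.0
```

Call:
move_arm --pt "0 0 0.0004 0" --pt "0 0 0.0008 0" --pt "0 0 0.0012 0" --pt "0 0 0.0012 0"

```text
time: 10.12
ee_pos: [0.5215, 0.1963, 0.229]
tool_rot: [-0.0, 0.995, 0.102, -0.0]
force: [-0.6, 0.4, -1.7]
width: 0.0116
grasp_force: 30.0
```

Call:
move_arm --pt "0 0 0.0003 0" --pt "0 0 0.0006 0" --pt "0 0 0.0006 0" --pt "0 0 0.0006 0"

```text
time: 10.45
ee_pos: [0.5215, 0.1963, 0.2286]
tool_rot: [-0.0, 0.995, 0.102, 0.0]
force: [-0.6, -0.4, 0.9]
width: 0.0118
grasp_force: 30.0
```

Call:
move_arm --pt "0 0 0 0" --pt "0 0 0 0" --pt "0 0 0 0" --pt "0 0 0 0" --pt "0 0 0 0" --fingers 0.4

```text
time: 10.87
ee_pos: [0.5215, 0.1963, 0.2285]
tool_rot: [-0.0, 0.995, 0.102, 0.0]
force: [-0.4, -1.0, 0.2]
width: 0.0362
grasp_force: 0.0
```

```bash
python3 - <<'E'
from fit import *
s=get_state();print(s["ee_pos"],s["width"])
for n in("side","top"):
    P=cloud(snapshot(n))
    for lo,hi in((.030,.0375),(.058,.082)):
        Q=sel(P,lo,hi,(.522,.1965),.033);print(n,lo,len(Q),len(Q)>3 and (rect(Q),np.percentile(Q[:,2],[50,95]).round(4)))
E
```

```text
[0.52149504 0.19629112 0.22847265] 0.0361933470567938
side 0.03 162 ((array([521.3, 193.6]), array([51.8, 63.2]), 73.1), array([0.0331, 0.0366]))
side 0.058 58 ((array([517.9, 195.2]), array([19.5, 65.2]), 18.5), array([0.0655, 0.0704]))
top 0.03 47 ((array([502.7, 203.5]), array([15.7, 29.1]), 13.9), array([0.034 , 0.0367]))
top 0.058 8 ((array([512.3, 201.4]), array([ 2.9, 28. ]), 22.5), array([0.0711, 0.0754]))
```

The flange top reads about 34 mm, so the module is home. I lift off and go to the latch post.

Call:
move_arm --pt "0 0 -0.01 0" --pt "0 0 -0.03 0" --pt "0 0 -0.05 0" --pt "0 0 -0.06 0" --pt "0.02 0.002 -0.06 0" --pt "0.05 0.0045 -0.06 0" --pt "0.067 0.0045 -0.06 0" --pt "0.067 0.0045 -0.05 0" --pt "0.067 0.0045 -0.03 0" --pt "0.067 0.0045 -0.01 0" --pt "0.067 0.0045 -0.01 0" --pt "0.067 0.0045 -0.01 0"

```text
time: 11.97
ee_pos: [0.5875, 0.2054, 0.2378]
tool_rot: [0.0, 0.995, 0.102, -0.001]
force: [1.0, 0.4, 0.4]
width: 0.0372
grasp_force: 0.0
```

Call:
move_arm --pt "0 0 0 0" --pt "0 0 0 0" --pt "0 0 0 0" --pt "0 0 0 0" --pt "0 0 0 0" --pt "0 0 0 0" --pt "0 0 0 0" --pt "0 0 0 0" --fingers 0

```text
time: 12.63
ee_pos: [0.588, 0.2061, 0.2393]
tool_rot: [-0.001, 0.995, 0.102, 0.001]
force: [-2.1, 6.7, 4.2]
width: 0.0119
grasp_force: 30.0
```

Call:
move_arm --pt "-0.002 0 0 0" --pt "-0.004 0 0 0" --pt "-0.006 0 0 0" --pt "-0.008 0 0 0" --pt "-0.01 0 0 0" --pt "-0.012 0 0 0" --pt "-0.014 0 0 0" --pt "-0.0155 0 0 0" --pt "-0.0165 0 0 0" --pt "-0.0165 0 0 0"

```text
time: 13.47
ee_pos: [0.5718, 0.2028, 0.2394]
tool_rot: [-0.001, 0.995, 0.102, 0.001]
force: [-0.5, 7.1, 2.6]
width: 0.0116
grasp_force: 30.0
```

Call:
move_arm --pt "-0.0005 0 0 0" --pt "-0.001 0 0 0" --pt "-0.001 0 0 0"

```text
time: 13.72
ee_pos: [0.5712, 0.2026, 0.2395]
tool_rot: [-0.001, 0.995, 0.102, 0.002]
force: [6.3, 9.9, -1.4]
width: 0.0121
grasp_force: 30.0
```

Call:
move_arm --pt "0 0 0 0" --pt "0 0 0 0" --pt "0 0 0 0" --pt "0 0 0 0" --pt "0 0 -0.01 0" --pt "0 0 -0.04 0" --pt "0 0 -0.08 0" --pt "0 0 -0.12 0" --pt "0 0 -0.16 0" --pt "0.03 0.03 -0.18 0" --pt "0.03 0.07 -0.18 0" --pt "0.03 0.1 -0.18 0" --fingers 0.35

```text
time: 14.72
ee_pos: [0.6213, 0.1086, 0.4211]
tool_rot: [0.0, 0.995, 0.102, 0.002]
force: [-0.0, -0.2, -0.3]
width: 0.0327
grasp_force: 0.0
```

Call:
move_arm --pt "0 0.03 0 0" --pt "0 0.06 0 0" --pt "0 0.1 0 0" --pt "0 0.14 0 0" --pt "0 0.18 0 0" --pt "0 0.18 0 0"

```text
time: 15.22
ee_pos: [0.6574, -0.0718, 0.4188]
tool_rot: [0.001, 0.995, 0.1, -0.0]
force: [-0.3, 0.2, -0.5]
width: 0.0327
grasp_force: 0.0
```

```bash
python3 - <<'E'
from fit import *
c,s=np.cos(.2025),np.sin(.2025)
for n in("side","top"):
    p=snapshot(n);P=cloud(p)
    if n=="side": cv2.imwrite("pics/s3.png",cv2.resize(p["color"][90:210,220:380],(800,600)))
    for nm,lo,hi,q,r in(("flange",.030,.0375,(.522,.1965),.033),("ridge",.058,.08,(.522,.1965),.025),("post",.055,.1,(.5725,.2023),.02)):
        Q=sel(P,lo,hi,q,r)
        if len(Q)>3:
            R=rect(Q);d=R[0]/1e3-[.5229,.1924];print(n,nm,R,np.median(Q[:,2]).round(4),"dock xy",(c*d[0]+s*d[1]).round(4),(c*d[1]-s*d[0]).round(4))
E
```

```text
side flange (array([521.4, 192.5]), array([52.1, 62.3]), 77.3) 0.0334 dock xy -0.0014 0.0004
side ridge (array([521.7, 194.9]), array([25.6, 14.9]), 17.8) 0.0677 dock xy -0.0007 0.0027
side post (array([571.6, 201.7]), array([12.6, 14.3]), 18.3) 0.0703 dock xy 0.0496 -0.0007
top flange (array([520.4, 196.4]), array([57.8, 50.8]), 8.9) 0.034 dock xy -0.0016 0.0044
top ridge (array([521.1, 195.3]), array([25.4, 11.7]), 10.2) 0.0695 dock xy -0.0012 0.0032
top post (array([571.8, 202.5]), array([13.2, 11. ]), 11.3) 0.0764 dock xy 0.0499 0.0001
```

View pics/s3.png

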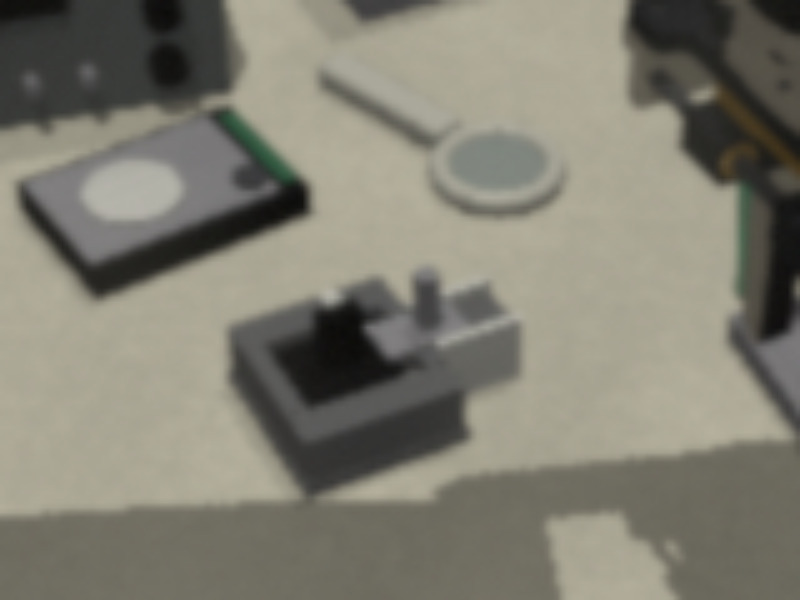

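The module sits home at about (345,340), and the tongue at about (400,335) covers its flange. The post is 50 mm from the pocket's centre, so the latch is shut. I hand in.

```bash
python3 -c "
from station import *
print(close_job())"
```

```text
the job is handed in; nothing more can be done
None
```

The rectangular module is fully home in the keyway, the latch is slid shut over it, and the job is handed in; the judge returned no verdict, and the last pictures showed the flange top at about 34 mm and the latch post 50 mm from the pocket's centre.

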